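Clamp a flange squarely in a twin-rack fixture

TASK

Lay the dark steel flange flat, hub up, on the bed of the clamping fixture against its fixed V jaw. Then close the long moving jaw on it until it is clamped tight, by turning the two black knobs alternately in small steps (not by pushing the jaw itself): keep the jaw square, never letting one end run more than about 15 mm ahead of the other, and finish with it square, with the flange held between both jaws. Leave the bearing ring where it lies.

Things in the scene. Friction and masses are not known exactly. Their poses are not given: they have to be found in the camera images.
- seat (a point): Point on the top of the fixture's bed (bed top 12 mm above the bench) where the flange's centre lies when it rests in the V jaw. The fixture is a fixed aluminium plate 194 x 250 mm; it stands at differing places and yaws. This frame's x points from the moving jaw to the fixed V jaw (away from the robot at yaw 0), y to the left along the moving jaw, z up. The moving jaw closes toward +x.
- v_jaw_mid (a point): The fixed low steel V jaw (wide V, opening toward the moving jaw, 13 mm high, top 25 mm above the bench): the point on its top at the bottom of the V, 53.7 mm beyond the seat along the seat's x. Only the flange's disc goes between the jaws.
- v_jaw: The same V jaw as a body; origin on the bed's top at the seat point, axes as the seat's.
- flange_mid (a point): Centre of the loose dark steel flange, half-way up (16 mm above its underside). Disc 92 mm in diameter and 15 mm thick, with a round hub 58 mm in diameter standing on it to 32 mm total height; 0.5 kg. Grasp it across the hub. z is its axis, hub upward.
- jaw_mid (a point): Middle of the working face of the moving jaw, a steel bar 224 mm long and 18 mm thick, 12 mm high, top 25 mm above the bench. Its frame turns with the jaw: x out of its face toward the V jaw, y along the bar; square means y parallel to the seat's y. It touches the seated flange when this point is 46 mm from the seat (it starts about 80 mm away).
- jaw_left (a point): Point on the jaw's working face in line with the left (+y) knob, 95 mm from jaw_mid; it is driven by the left knob.
- jaw_right (a point): Point on the jaw's working face in line with the right (-y) knob, 95 mm from jaw_mid; it is driven by the right knob.
- knob_left_grip (a point): Grip point of the left round black ribbed knob (52 mm in diameter, 34 mm high, top 78 mm above the bench, upright axis): on the axis, 14 mm below its top. May be gripped at any angle; nothing beside it is higher than 44 mm. Turned clockwise seen from above it closes the left end of the jaw, 15 mm per radian; counter-clockwise opens it.
- knob_right_grip (a point): The same for the right (-y) knob, 190 mm from the left one; it moves the right end of the jaw.
- pinion_left (a joint): Turn of the left drive shaft under its knob, rad, growing as the left end closes by 15 mm per rad from 0 (starts 0 to 0.5). The shaft turns with 0.25 N m and stays where it is left. At 0.37 N m a slip clutch lets the knob turn on without the shaft, so the jaw cannot be overtightened (about 8 N at each end).
- pinion_right (a joint): The same for the right drive shaft and the right end of the jaw.
- bearing: Loose dark ball bearing, a plain ring without hub or disc, 70 mm in diameter, 20 mm high, lying flat behind the flange near the far edge of the bench; origin under its centre. A bystander.

How it is judged:
By the outcome, as a careful person would: the job done as asked, in the order asked, and still so for the second after the job is handed in, with the robot touching nothing.
It also fails if it takes over 72 s, if anything falls off the work surface, if the arm or the gripper's body presses on something with over 40 N, if the wrist force passes 120 N, or if a joint passes its speed limit or range.

ROBOT

A 6-joint arm with a two-finger parallel gripper is mounted at the origin on the work surface; the furniture and walls round the work are solid. World frame = base frame: x ahead of the robot, y to its left, z up, the work surface at z = 0. Lengths are in m, angles in rad, forces in N, time in s.
With the tool pointing down it reaches from about 0.3 to 0.775 m from the base axis. Payload 14.6 kg.
Tool frame: the origin (TCP) lies at the centre of the arm's flange, where the gripper is bolted on; the fingertips stand 199 mm ahead of it and the grasp point (between the pads) lies 180 mm ahead of it; z points along the fingers, y is the line along which they close (so a half turn about z gives the same grasp; the last joint's range is limited). The gripper opens to 94 mm and grips with 3 to 60 N. Pads are 16 mm wide; open, the fingers measure 119 mm over their backs; the gripper's body (75 mm by 177 mm) begins 78 mm behind the grasp point.
Start: joints at [-1.246, 0.3, 1.521, -0, 1.321, -0.067], TCP at [0.21, -0.508, 0.405] pointing down, gripper open.
Joint ranges: [-3.03, 3.03], [-0.79, 2.21], [0.23, 2.52], [-1.04, 4.18], [0, 3.07], [-2.55, 2.55]. Speed limits (rad/s): [2.22, 2.22, 2.57, 3.14, 3.14, 3.14].

INTERFACE

Orientations are given as [roll, pitch, yaw] about the fixed x, y, z axes, in that order (R = Rz(yaw) Ry(pitch) Rx(roll)).
In Python, from station import ctrl gives the robot as it stands. The module is installed in compiled form; this text tells all that it offers.
- The arm moves only by the tool servo_tool, never from a script. Its argument "motion" is a list of rows, each a list of 5 numbers: the closure, from 0 (fully open) to 1 (shut), then the shift along the world's x, y, z in cm, then the turn about the world's z in degrees. A call has 1 to 20 rows; each row is the pose to reach, as a shift and turn from the pose commanded when the call began; what a row does not reach only later rows make up. A row lasts 1/8 s, in which the tool goes at most 62.5 mm and 10.7 degrees, less where a joint would pass 70% of its speed; a pose out of reach is approached as far as the arm can. A call with a gripper value outside its range is refused whole. The fingers move at their own pace and stop on an object; "squeeze" is the grip in N (left out, the last holds). Time passes only in rows, so rows that repeat a pose let the fingers close. It gives the time, the measured TCP pose, the force, the opening and the grip force at its end, in the units of the state.
- ctrl.get_obs(): the state, without advancing time (a new reading comes with each control period).
- ctrl.camera(name): name is "scene" or "top" or "wrist"; returns a dict with "image" (384x512x3 uint8, red, green, blue), "fx", "fy", "cx", "cy" (pixels), "camera_from_world" (4x4, takes a point from world to camera coordinates); the wrist camera has in their place "hand_eye" (4x4, takes a point from camera to tool coordinates, whose origin is the TCP and whose axes are the flange's). Camera axes: x right, y up, looking along -z (the intrinsics and any distortion apply to the point x, -y, -z); pixel columns grow to the right and rows downward; lengths in m; the calibration is good to about 2 mm. A picture is of the moment at which its call begins: read the wrist's pose just before it. There is no depth.
- ctrl.hand_in(): hands the job in; it is judged then, once.
The state is a dict: "time_s": time; "qpos": joint angles; "joint_vel": joint speeds; "tau": joint torques, N m; "ee_pos": TCP position; "eef_rot": TCP orientation; "force": force on the tool from outside, world axes, zero at the start; "moment": the same for the moment, N m; "grip_width": finger opening in m; "grip_force": force on a finger pad.
Only numpy, scipy, OpenCV 4.12 (cv2) and the standard library are available. Lean on these libraries where they do the work, as an engineer would, in place of code of your own. Each camera call takes 0.05 s, during which the arm holds its last target. There are 200 camera calls.

## Working session

There is one attempt and no reset: what is moved stays moved. The work goes in short steps, Python scripts to look and compute and a tool call to move; the robot and the scene stay as the last step left them, time stands still between calls to the robot, and variables do not carry over. Pictures are saved under pics/ and viewed, at most 10 in all, crops included, and the job is handed in when it is done.

Besides the shell and the picture viewer there is one more tool, called as name([rows], argument=value, ...), one row to a line, values as JSON. servo_tool: Moves the arm, as the interface text tells. Its arguments: {"type":"object","properties":{"motion":{"type":"array","items":{"type":"array","items":{"type":"number"}}},"squeeze":{"type":"number"}},"required":["motion"]}

```bash
mkdir -p pics
cat > h.py <<'E'
import numpy as np, cv2
from station import ctrl
from scipy.spatial.transform import Rotation as R
def grab(name,fn=None):
    o=ctrl.get_obs(); c=ctrl.camera(name); im=cv2.cvtColor(c["image"],cv2.COLOR_RGB2BGR)
    if fn: cv2.imwrite("pics/"+fn,im)
    if "camera_from_world" in c: M=np.linalg.inv(np.array(c["camera_from_world"]))
    else:
        T=np.eye(4); T[:3,:3]=R.from_euler("xyz",o["eef_rot"]).as_matrix(); T[:3,3]=o["ee_pos"]
        M=T@np.array(c["hand_eye"])
    c["M"]=M; c["bgr"]=im; return c
def ray(c,u,v):
    d=np.array([(u-c["cx"])/c["fx"],-(v-c["cy"])/c["fy"],-1.0])
    return c["M"][:3,3], c["M"][:3,:3]@d
def onz(c,u,v,z):
    p,d=ray(c,u,v); return p+d*(z-p[2])/d[2]
def proj(c,P):
    q=np.linalg.inv(c["M"])@np.append(P,1); return c["cx"]-c["fx"]*q[0]/q[2], c["cy"]+c["fy"]*q[1]/q[2]
def tri(a,b):
    A=[];B=[]
    for p,d in(a,b):
        d=d/np.linalg.norm(d);P=np.eye(3)-np.outer(d,d);A.append(P);B.append(P@p)
    return np.linalg.lstsq(np.vstack(A),np.hstack(B),rcond=None)[0]
E
python3 - <<'E'
from h import *
for n in("scene","top"):
    c=grab(n,n+"0.png"); print({k:v for k,v in c.items() if k not in("image","bgr","camera_from_world")})
print(ctrl.get_obs())
E
```

```text
{'fx': 347.57302404110004, 'fy': 347.57302404110004, 'cx': 256.3266739309697, 'cy': 187.16029828072496, 'M': array([[-0.70655481,  0.41724839, -0.57156284,  0.00692584],
       [-0.70727425, -0.44297826,  0.55093865,  0.61734467],
       [-0.02331164,  0.79352003,  0.60809746,  0.59493075],
       [ 0.        ,  0.        ,  0.        ,  1.        ]])}
{'fx': 450.6738203613348, 'fy': 450.6738203613348, 'cx': 256.0967001720274, 'cy': 195.04219558146448, 'M': array([[ 0.01390308,  0.99748112, -0.06955655,  0.4189653 ],
       [-0.99989856,  0.01408457,  0.00211953,  0.14820047],
       [ 0.00309386,  0.06952003,  0.99757576,  1.1060073 ],
       [ 0.        ,  0.        ,  0.        ,  1.        ]])}
{'time_s': 0.1, 'qpos': array([-1.24561035e+00,  3.00397739e-01,  1.52147053e+00,  1.33186459e-05,
        1.32068697e+00, -6.66194015e-02]), 'joint_vel': array([-2.23147103e-04, -4.41513388e-04, -1.82794783e-03,  5.54631200e-04,
        2.98157362e-05,  8.55458619e-04]), 'tau': array([ 1.82773609e-03, -5.32642651e+01, -3.53283727e+01,  7.09915627e-02,
        2.34476512e-02, -4.50756488e-05]), 'ee_pos': array([ 0.21000337, -0.50830693,  0.40417324]), 'eef_rot': array([-3.14063307e+00, -7.69514411e-05,  3.91802039e-01]), 'force': array([-1.11410872,  0.19971502,  0.53858022]), 'moment': array([-0.00851347,  0.0338729 ,  0.04253849]), 'grip_force': 0.0, 'grip_width': 0.09393764539837275}
```

View pics/scene0.png

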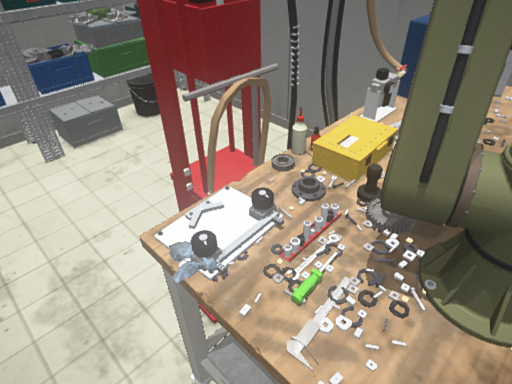

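View pics/top0.png

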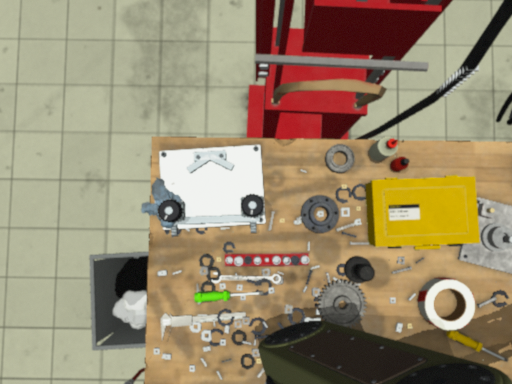

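The scene picture shows the white fixture with two black knobs (204,243) and (262,199), the flange at (309,187) and the bearing at (283,161). In the top picture the knobs are at (171,210) and (252,205), the flange at (321,213), the bearing at (340,158), and the V jaw at (210,160).

Run:
```python
from h import *
t=grab("top");s=grab("scene")
def dark(c,box,th):
    x0,y0,x1,y1=box; g=cv2.cvtColor(c["bgr"],cv2.COLOR_BGR2GRAY)[y0:y1,x0:x1]
    m=(g<th).astype(np.uint8)
    n,l,st,ce=cv2.connectedComponentsWithStats(m)
    k=1+np.argmax(st[1:,4]); return ce[k]+[x0,y0],st[k]+np.array([x0,y0,0,0,0])
for nm,bt,bs in(("L",(150,190,195,230),(185,225,222,260)),("R",(238,190,268,220),(248,183,278,216)),("F",(298,190,345,238),(288,170,330,202))):
    for th in (50,80):
        a,sa=dark(t,bt,th);b,sb=dark(s,bs,th)
        print(nm,th,a.round(1),sa,b.round(1),sb,tri(ray(t,*a),ray(s,*b)).round(4),onz(t,*a,.078 if nm!="F" else .025).round(4))
# white plate
b=t["bgr"][135:245,145:280]; m=(b.min(2)>200).astype(np.uint8)
m=cv2.morphologyEx(m,cv2.MORPH_OPEN,np.ones((3,3)))
cs=max(cv2.findContours(m,0,2)[0],key=cv2.contourArea); r=cv2.minAreaRect(cs)
print(r); print([onz(t,*(p+[145,135]),.012).round(4) for p in cv2.boxPoints(r)])
A=cv2.resize(t["bgr"][135:245,145:360],None,fx=3.6,fy=3.6,interpolation=2)[:,:780]
cv2.imwrite("pics/crop1.png",A)
```

```text
Traceback (most recent call last):
ValueError: attempt to get argmax of an empty sequence
```

Run:
```python
from h import *
t=grab("top");s=grab("scene")
def dark(c,box,th):
    x0,y0,x1,y1=box; g=cv2.cvtColor(c["bgr"],cv2.COLOR_BGR2GRAY)[y0:y1,x0:x1]
    m=(g<th).astype(np.uint8)
    n,l,st,ce=cv2.connectedComponentsWithStats(m)
    k=1+np.argmax(st[1:,4]); return ce[k]+[x0,y0],st[k]+np.array([x0,y0,0,0,0])
for nm,bt,bs in(("L",(150,190,195,230),(185,225,222,260)),("R",(238,190,268,220),(248,183,278,216)),("F",(298,190,345,238),(288,170,330,202))):
    for th in ((50,70) if nm!="F" else (85,100)):
        a,sa=dark(t,bt,th);b,sb=dark(s,bs,th)
        print(nm,th,a.round(1),sa,b.round(1),sb,tri(ray(t,*a),ray(s,*b)).round(4),onz(t,*a,.078 if nm!="F" else .025).round(4))
b=t["bgr"][135:245,145:280]; m=(b.min(2)>200).astype(np.uint8)
m=cv2.morphologyEx(m,cv2.MORPH_OPEN,np.ones((3,3)))
cs=max(cv2.findContours(m,0,2)[0],key=cv2.contourArea); r=cv2.minAreaRect(cs)
print(r); print([onz(t,*(p+[145,135]),.012).round(4) for p in cv2.boxPoints(r)])
A=cv2.resize(t["bgr"][135:245,145:360],None,fx=3.6,fy=3.6,interpolation=2)[:,:780]
cv2.imwrite("pics/crop1.png",A)
```

```text
Traceback (most recent call last):
ValueError: attempt to get argmax of an empty sequence
```

Run:
```python
from h import *
t=grab("top");s=grab("scene")
def dark(c,box,q):
    x0,y0,x1,y1=box; g=cv2.cvtColor(c["bgr"],cv2.COLOR_BGR2GRAY)[y0:y1,x0:x1]
    th=g.min()+q
    m=(g<th).astype(np.uint8)
    n,l,st,ce=cv2.connectedComponentsWithStats(m)
    k=1+np.argmax(st[1:,4]); return ce[k]+[x0,y0],st[k]+np.array([x0,y0,0,0,0]),g.min()
for nm,bt,bs in(("L",(150,190,195,230),(185,225,222,260)),("R",(238,190,268,220),(248,183,278,216)),("F",(298,190,345,238),(288,170,330,202))):
    for q in (35,50):
        a,sa,g1=dark(t,bt,q);b,sb,g2=dark(s,bs,q)
        print(nm,q,g1,g2,a.round(1),sa,b.round(1),sb,tri(ray(t,*a),ray(s,*b)).round(4),onz(t,*a,.078 if nm!="F" else .025).round(4))
b=t["bgr"][135:245,145:280]; m=(b.min(2)>200).astype(np.uint8)
m=cv2.morphologyEx(m,cv2.MORPH_OPEN,np.ones((3,3)))
cs=max(cv2.findContours(m,0,2)[0],key=cv2.contourArea); r=cv2.minAreaRect(cs)
print(r); print([onz(t,*(p+[145,135]),.012).round(4) for p in cv2.boxPoints(r)])
A=cv2.resize(t["bgr"][135:245,145:360],None,fx=3.6,fy=3.6,interpolation=2)[:,:780]
cv2.imwrite("pics/crop1.png",A)
```

```text
L 35 15 83 [176.6 211.5] [169 200  13  22  97] [204.  244.9] [191 231  28  27 500] [0.4555 0.3369 0.0465] [0.4505 0.3267 0.078 ]
L 50 15 83 [170.9 210.1] [158 200  25  22 314] [204.9 245.5] [191 230  30  30 564] [0.4538 0.3441 0.0516] [0.4535 0.3398 0.078 ]
R 35 33 76 [252.2 205.1] [242 195  21  22 276] [262.4 199.5] [252 188  22  23 376] [0.468  0.1543 0.0561] [0.4674 0.1546 0.078 ]
R 50 33 76 [252.2 205.3] [242 195  21  22 304] [263.1 200.9] [251 188  25  28 466] [0.4673 0.1537 0.0517] [0.4671 0.1545 0.078 ]
F 35 39 68 [311.4 214.5] [308 203  11  23  51] [310.3 191.5] [298 182  28  19 206] [0.4432 0.0057 0.0095] [0.4494 0.0128 0.025 ]
F 50 39 68 [314.  218.4] [301 198  33  35 320] [308.7 187.1] [292 170  34  31 587] [0.4398 0.0063 0.0263] [0.4403 0.0065 0.025 ]
((66.77432250976562, 51.88910675048828), (78.22237396240234, 101.61422729492188), 86.42366790771484)
[array([0.5999, 0.386 , 0.012 ]), array([0.6192, 0.1379, 0.012 ]), array([0.4282, 0.1236, 0.012 ]), array([0.4095, 0.3687, 0.012 ])]
```

View pics/crop1.png

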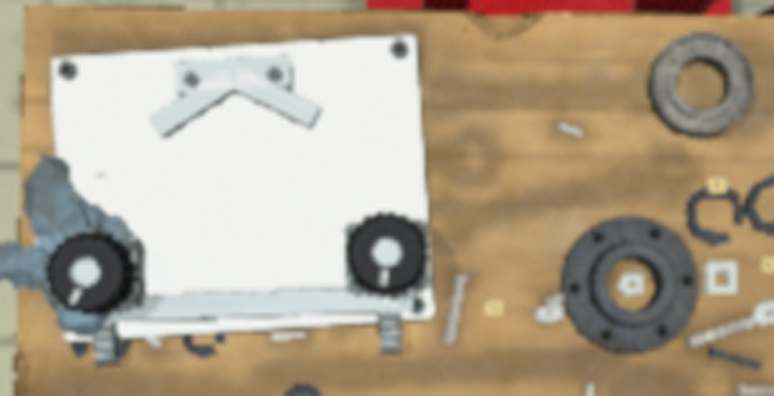

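The crop shows the knob centres at (88,273) and (387,253), the V's bottom at (234,91), the flange disc at (631,285) and the jaw face from (145,295) to (410,288), in pixels of the 3.6x crop.

Run:
```python
from h import *
t=grab("top");s=grab("scene");w=grab("wrist")
print(np.array(w["hand_eye"]).round(4),w["fx"],w["cx"],w["cy"])
f=lambda x,y:(x/3.6+145,y/3.6+135)
L=onz(t,*f(88,273),.078);Rr=onz(t,*f(387,253),.078);V=onz(t,*f(234,91),.025);F=onz(t,*f(631,285),.02)
d=L-Rr;print("L",L,"R",Rr,np.linalg.norm(d)); yaw=np.arctan2(-d[0],d[1]);print("yaw",np.degrees(yaw))
ax=np.array([np.cos(yaw),np.sin(yaw),0]);S=V-.0537*ax;print("V",V,"seat",S,"F",F, "midknob rel", ((L+Rr)/2-S)@ax, ((L+Rr)/2-S)@[-ax[1],ax[0],0])
print("Jaw ends rel",[((onz(t,*f(*p),.025)-S)@ax).round(4) for p in((145,293),(345,287))])
```

```text
[[ 4.000e-04  9.688e-01  2.477e-01  7.000e-02]
 [ 1.000e+00 -4.000e-04  0.000e+00  4.000e-04]
 [ 1.000e-04  2.477e-01 -9.688e-01  2.040e-02]
 [ 0.000e+00  0.000e+00  0.000e+00  1.000e+00]] 308.41079672915436 249.40794125408144 189.4252869339927
L [0.45177242 0.34303373 0.078     ] R [0.46710637 0.15390082 0.078     ] 0.1897534934934646
yaw 4.635114961665721
V [0.57697712 0.25846595 0.025     ] seat [0.52345274 0.25412646 0.025     ] F [ 0.45068282 -0.0093811   0.02      ] midknob rel -0.0642613094267653 -0.0004677701205882908
Jaw ends rel [np.float64(-0.0776), np.float64(-0.0825)]
```

servo_tool([
  [0,24.1,49.9,-4.4,0],
  [0,24.1,49.9,-4.4,0],
  [0,24.1,49.9,-4.4,0],
  [0,24.1,49.9,-4.4,0],
  [0,24.1,49.9,-4.4,0],
  [0,24.1,49.9,-4.4,0],
  [0,24.1,49.9,-4.4,0],
  [0,24.1,49.9,-4.4,0],
  [0,24.1,49.9,-4.4,0],
  [0,24.1,49.9,-4.4,0],
  [0,24.1,49.9,-4.4,0],
  [0,24.1,49.9,-4.4,0],
], squeeze=30)

```text
time_s: 2.05
ee_pos: [0.4507, -0.0104, 0.3608]
eef_rot: [3.141, -0.0, 0.39]
force: [0.0, -0.1, -0.2]
grip_width: 0.0939
grip_force: 0.0
```

Run:
```python
from h import *
o=ctrl.get_obs();print(o["time_s"],o["ee_pos"],o["eef_rot"],o["qpos"].round(2))
w=grab("wrist","w1.png")
print(proj(w,[.4507,-.0094,.032]),proj(w,[.4507,-.0094,.015]))
g=cv2.cvtColor(w["bgr"],cv2.COLOR_BGR2GRAY)
cs=cv2.HoughCircles(cv2.medianBlur(g,3),cv2.HOUGH_GRADIENT,1,20,param1=120,param2=35,minRadius=15,maxRadius=90)
print(cs)
```

```text
2.05 [ 0.45071703 -0.01040695  0.3608414 ] [ 3.14132133e+00 -2.49270463e-04  3.90045974e-01] [-0.1   0.12  1.84 -0.    1.18  1.08]
(np.float64(248.015886064419), np.float64(180.75370230494516)) (np.float64(248.08242097207122), np.float64(177.2818326400551))
[[[342.5  72.5  36.6]
  [247.5 175.5  43.6]
  [278.5 300.5  48.5]
  [ 85.5 116.5  33.8]]]
```

View pics/w1.png

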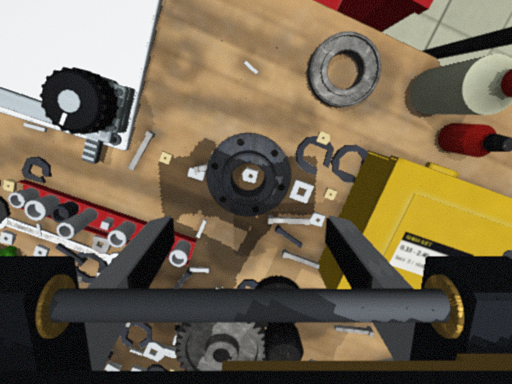

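The wrist picture shows the flange disc centred at (247.5,175.5), about 2 mm from prediction. The yellow box is clear of the fingers.

servo_tool([
  [0,0.1,0.1,-5,0],
  [0,0.1,0.1,-10,0],
  [0,0.1,0.1,-13,0],
  [0,0.1,0.1,-14.3,0],
  [0,0.1,0.1,-14.3,0],
  [1,0.1,0.1,-14.3,0],
  [1,0.1,0.1,-14.3,0],
  [1,0.1,0.1,-14.3,0],
  [1,0.1,0.1,-14.3,0],
  [1,0.1,0.1,-14.3,0],
  [1,0.1,0.1,-14.3,0],
], squeeze=40)

```text
time_s: 3.48
ee_pos: [0.452, -0.0082, 0.2178]
eef_rot: [-3.141, -0.0, 0.392]
force: [-1.2, 2.5, 5.3]
grip_width: 0.0552
grip_force: 40.0
```

servo_tool([
  [1,0,0,3,0],
  [1,0,0,8,0],
  [1,0,0,12,0],
  [1,2,6,12,0],
  [1,6.8,26.1,12,0],
  [1,6.8,26.1,12,0],
  [1,6.8,26.1,12,0],
  [1,6.8,26.1,10,0],
  [1,6.8,26.1,6,0],
  [1,6.8,26.1,5,0],
  [1,6.8,26.1,5,0],
])

```text
time_s: 4.85
ee_pos: [0.5201, 0.2524, 0.2675]
eef_rot: [3.142, 0.001, 0.391]
force: [-0.4, -0.0, -4.3]
grip_width: 0.0549
grip_force: 39.7
```

Run:
```python
from h import *
o=ctrl.get_obs();print(o["time_s"],o["ee_pos"],o["eef_rot"],o["grip_width"],o["force"])
w=grab("wrist","w2.png")
z=o["ee_pos"][2]
yaw=np.radians(4.6);ax=np.array([np.cos(yaw),np.sin(yaw),0]);S=np.array([.5235,.2541,0])
for n,p in dict(V=S+.0537*ax+[0,0,.025],L=[.4518,.343,.078],R=[.4671,.1539,.078],disc=[*o["ee_pos"][:2],z-.218+.015],hub=[*o["ee_pos"][:2],z-.218+.032]).items(): print(n,np.round(proj(w,p),1))
```

```text
4.85 [0.52012956 0.2524151  0.26754486] [3.14154411e+00 1.13405363e-03 3.91403794e-01] 0.054882841172840424 [-0.37448879 -0.0178398  -4.31106523]
V [271.6 132.1]
L [ 68.8 276.8]
R [356.5 356.2]
disc [248.7 224.9]
hub [248.7 235.5]
```

View pics/w2.png

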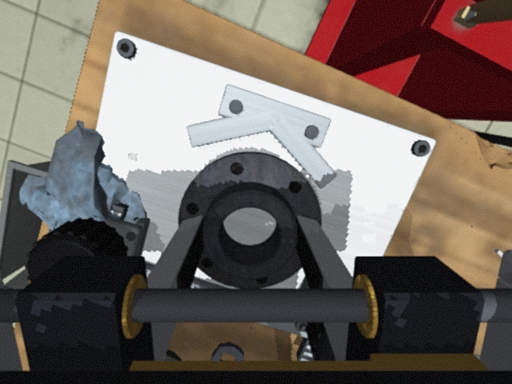

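The flange is held level at disc centre about (250,221), and the V's bottom is near (274,125). I'll zoom in on it.

```bash
python3 -c "
import cv2
a=cv2.imread('pics/w2.png')[80:300,160:360]; cv2.imwrite('pics/w2c.png',cv2.resize(a[:150],None,fx=4,fy=4,interpolation=2))"
```

```text
(no output)
```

View pics/w2c.png

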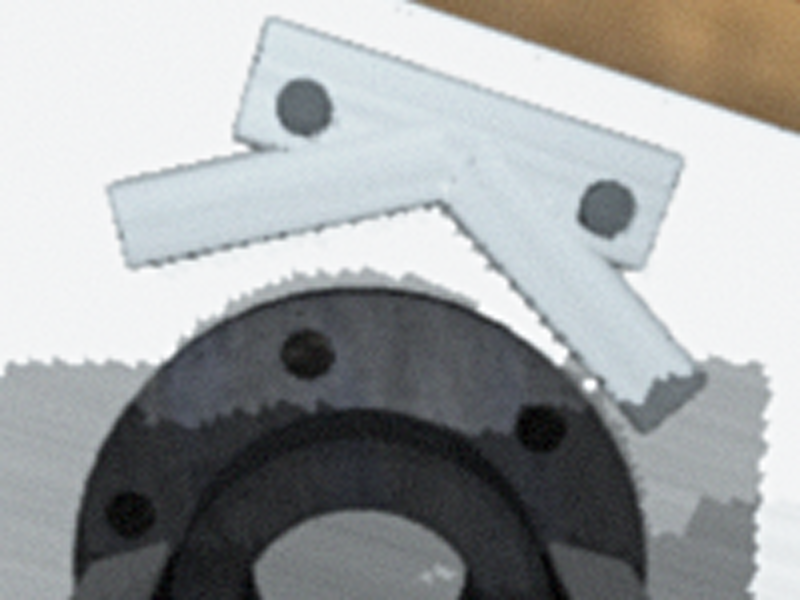

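V bottom is at image (270.5,130.5), which matches my estimate to 1 mm. The flange centre is about 1 mm ahead of the TCP. Laying it down now.

servo_tool([
  [1,0.1,0.1,-2,0],
  [1,0.1,0.1,-3.3,0],
  [1,0.1,0.1,-3.8,0],
  [1,0.1,0.1,-3.8,0],
  [0,0.1,0.1,-3.8,0],
  [0,0.1,0.1,-3.8,0],
  [0,0.1,0.1,-3.8,0],
  [0,0.1,0.1,1,0],
  [0,0.1,0.1,6,0],
  [0,-3,-3,10,0],
  [0,-3,-3,10,0],
])

```text
time_s: 6.28
ee_pos: [0.4892, 0.2217, 0.3711]
eef_rot: [3.141, -0.006, 0.391]
force: [-0.2, 1.1, -0.3]
grip_width: 0.0939
grip_force: 0.0
```

Run:
```python
from h import *
o=ctrl.get_obs();print(o["time_s"],o["ee_pos"],o["eef_rot"],o["qpos"].round(2),o["force"])
w=grab("wrist","w3.png")
for n,p in dict(seat=[.5235,.2541,.027],V=[.577,.2584,.025],L=[.4518,.343,.078],R=[.4671,.1539,.078]).items(): print(n,np.round(proj(w,p),1))
```

```text
6.275 [0.48917006 0.22174368 0.37110338] [ 3.1413479  -0.00568178  0.39107838] [ 0.36  0.3   1.6  -0.    1.23  1.54] [-0.20401493  1.13472779 -0.3143159 ]
seat [232.8 138.2]
V [248.6  86.7]
L [109.3 178.9]
R [306.  238.6]
```

View pics/w3.png

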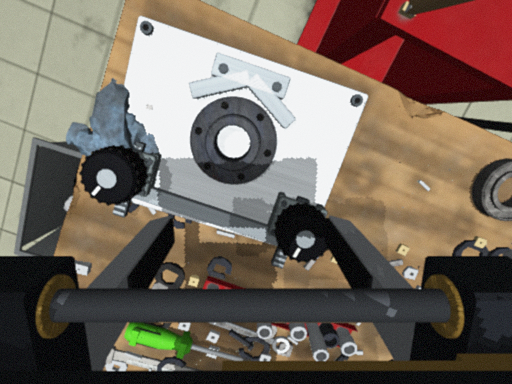

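The flange lies at (233,140), about 1.5 mm short of the seat and clear inside the V. The knobs, at (107,177) and (306,239), match my measurements. Next is the left knob.

servo_tool([
  [0,-1,4,0,10],
  [0,-2,8,0,20],
  [0,-3.8,12,0,30],
  [0,-3.8,12,-2,40],
  [0,-3.8,12,-4,50],
  [0,-3.8,12,-6,60],
  [0,-3.8,12,-9,60],
  [0,-3.8,12,-12.1,60],
  [0,-3.8,12,-12.1,60],
  [1,-3.8,12,-12.1,60],
  [1,-3.8,12,-12.1,60],
  [1,-3.8,12,-12.1,60],
  [1,-3.8,12,-12.1,60],
  [1,-3.8,12,-12.1,60],
  [1,-3.8,12,-12.1,50],
  [1,-3.8,12,-12.1,40],
  [1,-3.8,12,-12.1,30],
  [1,-3.8,12,-12.1,30],
])

```text
time_s: 8.57
ee_pos: [0.4514, 0.3432, 0.247]
eef_rot: [-3.14, 0.0, 0.913]
force: [-9.0, 4.8, 7.0]
grip_width: 0.0512
grip_force: 40.0
```

Run:
```python
from h import *
o=ctrl.get_obs();print({k:np.round(o[k],3) for k in("time_s","ee_pos","eef_rot","qpos","force","moment","grip_width")})
t=grab("top","t2.png")
```

```text
{'time_s': np.float64(8.575), 'ee_pos': array([0.451, 0.343, 0.247]), 'eef_rot': array([-3.14 ,  0.   ,  0.913]), 'qpos': array([0.585, 0.514, 1.617, 0.002, 1.012, 1.242]), 'force': array([-9.018,  4.828,  6.998]), 'moment': array([ 0.772,  1.701, -0.315]), 'grip_width': np.float64(0.051)}
```

servo_tool([
  [0,0,0,0,0],
  [0,0,0,0,0],
  [0,0,0,0,0],
  [0,0,0,5,0],
  [0,0.4,-5,6,10],
  [0,0.8,-11,6,20],
  [0,1.5,-17,6,30],
  [0,1.5,-18.9,5,30],
  [0,1.5,-18.9,2,30],
  [0,1.5,-18.9,0,30],
  [0,1.5,-18.9,0,30],
  [1,1.5,-18.9,0,30],
  [1,1.5,-18.9,0,30],
  [1,1.5,-18.9,0,30],
  [1,1.5,-18.9,0,30],
  [1,1.5,-18.9,0,20],
  [1,1.5,-18.9,0,10],
  [1,1.5,-18.9,0,0],
  [1,1.5,-18.9,0,0],
])

```text
time_s: 11.0
ee_pos: [0.4671, 0.1537, 0.2469]
eef_rot: [3.141, -0.001, 0.916]
force: [1.8, 0.9, 0.9]
grip_width: 0.051
grip_force: 40.0
```

Run:
```python
from h import *
o=ctrl.get_obs();print({k:np.round(o[k],3) for k in("time_s","ee_pos","eef_rot","qpos","force","moment","grip_width")})
```

```text
{'time_s': np.float64(11.0), 'ee_pos': array([0.467, 0.154, 0.247]), 'eef_rot': array([ 3.141e+00, -1.000e-03,  9.160e-01]), 'qpos': array([0.243, 0.372, 1.833, 0.   , 0.936, 0.898]), 'force': array([1.769, 0.859, 0.894]), 'moment': array([ 0.247, -0.225, -0.266]), 'grip_width': np.float64(0.051)}
```

servo_tool([
  [1,0,0,0,-10],
  [1,0,0,0,-20],
  [1,0,0,0,-30],
  [1,0,0,0,-30],
  [0,0,0,0,-30],
  [0,0,0,0,-30],
  [0,0,0,0,-30],
  [0,0,0,5,-30],
  [0,0,2,9,-30],
  [0,0,6.8,12,-30],
  [0,0,6.8,12,-30],
  [0,0,6.8,12,-30],
])

```text
time_s: 12.5
ee_pos: [0.4668, 0.2213, 0.3658]
eef_rot: [3.141, 0.001, 0.393]
force: [0.0, -0.6, 0.4]
grip_width: 0.0935
grip_force: 0.0
```

```bash
cat > jaw.py <<'E'
from h import *
import sys
o=ctrl.get_obs();print({k:np.round(o[k],3) for k in("time_s","ee_pos","eef_rot")})
w=grab("wrist",sys.argv[1])
yaw=np.radians(4.6);ax=np.array([np.cos(yaw),np.sin(yaw),0]);ay=np.array([-ax[1],ax[0],0]);S=np.array([.5235,.2541,0])
# rectified top view at z=.025 : 1 px = 0.5 mm, columns = -y, rows = -x, in the seat frame
P=[S+a*ax+b*ay+[0,0,.025] for a,b in((.1,.15),(.1,-.15),(-.12,-.15),(-.12,.15))]
H=cv2.getPerspectiveTransform(np.float32([proj(w,p) for p in P]),np.float32([[0,0],[600,0],[600,440],[0,440]]))
cv2.imwrite("pics/r_"+sys.argv[1],cv2.warpPerspective(w["bgr"],H,(600,440)))
E
python3 jaw.py w4.png
```

```text
{'time_s': np.float64(12.5), 'ee_pos': array([0.467, 0.221, 0.366]), 'eef_rot': array([3.141e+00, 1.000e-03, 3.930e-01])}
```

View pics/r_w4.png

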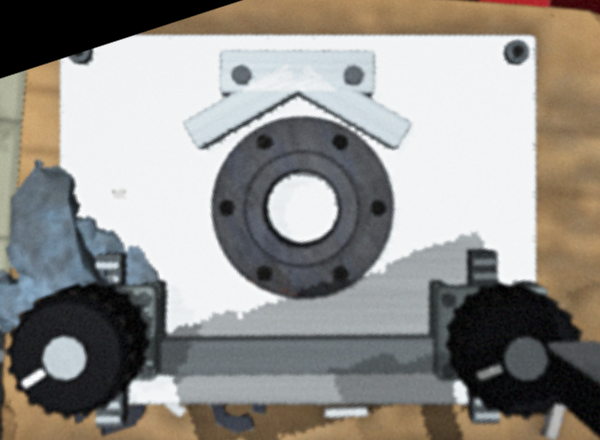

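The rectified view (0.5 mm/px) shows the jaw face from (165,337) to (428,334). So it is about 68 mm from the seat, with the right end about 2 mm ahead, and the flange is in place with its centre near (303,207). Left +40° next.

servo_tool([
  [0,-0.5,5,0,10],
  [0,-1.5,10,0,20],
  [0,-1.6,12.1,-4,30],
  [0,-1.6,12.1,-7,40],
  [0,-1.6,12.1,-10,40],
  [0,-1.6,12.1,-12,40],
  [0,-1.6,12.1,-12,40],
  [1,-1.6,12.1,-12,40],
  [1,-1.6,12.1,-12,40],
  [1,-1.6,12.1,-12,40],
  [1,-1.6,12.1,-12,40],
  [1,-1.6,12.1,-12,30],
  [1,-1.6,12.1,-12,20],
  [1,-1.6,12.1,-12,10],
  [1,-1.6,12.1,-12,0],
  [1,-1.6,12.1,-12,0],
  [0,-1.6,12.1,-12,0],
  [0,-1.6,12.1,-12,0],
  [0,-1.6,12.1,-12,0],
  [0,-1.6,12.1,-7,0],
])

```text
time_s: 15.05
ee_pos: [0.4507, 0.3422, 0.2943]
eef_rot: [3.14, 0.006, 0.391]
force: [-0.2, -0.1, 0.4]
grip_width: 0.0877
grip_force: 0.0
```

servo_tool([
  [0,0.4,-5,1,10],
  [0,0.8,-11,1,20],
  [0,1.6,-17,1,30],
  [0,1.6,-18.9,0,40],
  [0,1.6,-18.9,-2,50],
  [0,1.6,-18.9,-5,60],
  [0,1.6,-18.9,-5,60],
  [1,1.6,-18.9,-5,60],
  [1,1.6,-18.9,-5,60],
  [1,1.6,-18.9,-5,60],
  [1,1.6,-18.9,-5,60],
  [1,1.6,-18.9,-5,50],
  [1,1.6,-18.9,-5,40],
  [1,1.6,-18.9,-5,30],
  [1,1.6,-18.9,-5,20],
  [1,1.6,-18.9,-5,10],
  [1,1.6,-18.9,-5,0],
  [1,1.6,-18.9,-5,0],
])

```text
time_s: 17.3
ee_pos: [0.4672, 0.1537, 0.247]
eef_rot: [-3.142, -0.001, 0.392]
force: [1.6, -0.6, 2.9]
grip_width: 0.0507
grip_force: 40.0
```

```bash
cat > st.py <<'E'
from h import *
o=ctrl.get_obs();print({k:np.round(o[k],3) for k in("time_s","ee_pos","eef_rot","qpos","force","moment","grip_width")})
E
python3 st.py
```

```text
{'time_s': np.float64(17.3), 'ee_pos': array([0.467, 0.154, 0.247]), 'eef_rot': array([-3.142e+00, -1.000e-03,  3.920e-01]), 'qpos': array([0.243, 0.372, 1.833, 0.   , 0.936, 1.422]), 'force': array([ 1.644, -0.586,  2.947]), 'moment': array([ 0.398, -0.104, -0.194]), 'grip_width': np.float64(0.051)}
```

servo_tool([
  [0,0,0,0,0],
  [0,0,0,0,0],
  [0,0,0,0,0],
  [0,0,0,5,0],
  [0,-0.4,5,6,10],
  [0,-0.8,11,6,20],
  [0,-1.6,17,6,30],
  [0,-1.6,18.9,5,40],
  [0,-1.6,18.9,2,45],
  [0,-1.6,18.9,0,45],
  [0,-1.6,18.9,0,45],
  [1,-1.6,18.9,0,45],
  [1,-1.6,18.9,0,45],
  [1,-1.6,18.9,0,45],
  [1,-1.6,18.9,0,45],
  [1,-1.6,18.9,0,35],
  [1,-1.6,18.9,0,25],
  [1,-1.6,18.9,0,15],
  [1,-1.6,18.9,0,8],
  [1,-1.6,18.9,0,0],
])

```text
time_s: 19.8
ee_pos: [0.4499, 0.344, 0.2469]
eef_rot: [-3.138, 0.001, 0.388]
force: [-11.5, 15.7, 1.3]
grip_width: 0.051
grip_force: 40.0
```

```bash
python3 st.py
```

```text
{'time_s': np.float64(19.8), 'ee_pos': array([0.45 , 0.344, 0.247]), 'eef_rot': array([-3.138e+00,  1.000e-03,  3.880e-01]), 'qpos': array([0.588, 0.512, 1.619, 0.004, 1.01 , 1.768]), 'force': array([-11.46 ,  15.702,   1.308]), 'moment': array([3.248, 2.374, 0.379]), 'grip_width': np.float64(0.051)}
```

servo_tool([
  [0,0,0,0,0],
  [0,0,0,0,0],
  [0,0,0,0,0],
  [0,0,0,5,0],
  [0,-0.5,-4,9,0],
  [0,1.5,-12,12,0],
  [0,1.5,-12,12,0],
  [0,1.5,-12,12,0],
  [0,1.5,-12,12,0],
])

```text
time_s: 20.92
ee_pos: [0.4659, 0.2232, 0.3662]
eef_rot: [-3.141, 0.001, 0.392]
force: [-0.4, 0.6, 0.8]
grip_width: 0.0942
grip_force: 0.0
```

```bash
python3 jaw.py w5.png
```

```text
{'time_s': np.float64(20.925), 'ee_pos': array([0.466, 0.223, 0.366]), 'eef_rot': array([-3.141e+00,  1.000e-03,  3.920e-01])}
```

View pics/r_w5.png

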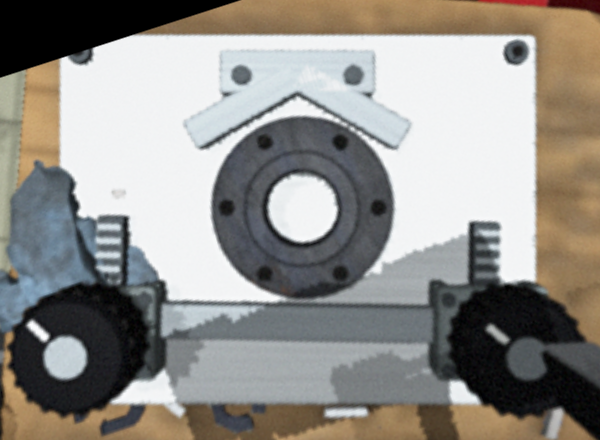

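The jaw face runs from (160,301) to (430,306), so the left end is about 3.5 mm ahead and nearly touching the flange's disc edge at (303,298). Right +30° next.

servo_tool([
  [0,0.1,-3,0,10],
  [0,0.1,-6.9,0,20],
  [0,0.1,-6.9,-4,30],
  [0,0.1,-6.9,-8,30],
  [0,0.1,-6.9,-12,30],
  [0,0.1,-6.9,-12,30],
  [1,0.1,-6.9,-12,30],
  [1,0.1,-6.9,-12,30],
  [1,0.1,-6.9,-12,30],
  [1,0.1,-6.9,-12,30],
  [1,0.1,-6.9,-12,20],
  [1,0.1,-6.9,-12,10],
  [1,0.1,-6.9,-12,0],
  [1,0.1,-6.9,-12,0],
])

```text
time_s: 22.72
ee_pos: [0.4672, 0.1536, 0.247]
eef_rot: [3.141, -0.001, 0.392]
force: [1.8, -1.7, 0.2]
grip_width: 0.0509
grip_force: 40.0
```

```bash
python3 st.py
```

```text
{'time_s': np.float64(22.725), 'ee_pos': array([0.467, 0.154, 0.247]), 'eef_rot': array([ 3.141e+00, -1.000e-03,  3.920e-01]), 'qpos': array([ 0.243,  0.372,  1.833, -0.   ,  0.936,  1.422]), 'force': array([ 1.838, -1.655,  0.211]), 'moment': array([-0.205, -0.356, -0.21 ]), 'grip_width': np.float64(0.051)}
```

servo_tool([
  [0,0,0,0,0],
  [0,0,0,0,0],
  [0,0,0,0,0],
  [0,0,0,5,0],
  [0,-0.4,5,6,10],
  [0,-0.8,11,6,20],
  [0,-1.7,17,6,30],
  [0,-1.7,19,5,30],
  [0,-1.7,19,2,30],
  [0,-1.7,19,0,30],
  [0,-1.7,19,0,30],
  [1,-1.7,19,0,30],
  [1,-1.7,19,0,30],
  [1,-1.7,19,0,30],
  [1,-1.7,19,0,30],
  [1,-1.7,19,0,20],
  [1,-1.7,19,0,10],
  [1,-1.7,19,0,0],
  [1,-1.7,19,0,0],
])

```text
time_s: 25.1
ee_pos: [0.4497, 0.3445, 0.2469]
eef_rot: [-3.14, -0.001, 0.389]
force: [-2.1, 8.4, -0.1]
grip_width: 0.0514
grip_force: 40.0
```

```bash
python3 st.py
```

```text
{'time_s': np.float64(25.1), 'ee_pos': array([0.45 , 0.344, 0.247]), 'eef_rot': array([-3.14e+00, -1.00e-03,  3.89e-01]), 'qpos': array([0.589, 0.512, 1.619, 0.002, 1.009, 1.769]), 'force': array([-2.146,  8.422, -0.053]), 'moment': array([ 1.694,  0.618, -0.26 ]), 'grip_width': np.float64(0.051)}
```

servo_tool([
  [0,0,0,0,0],
  [0,0,0,0,0],
  [0,0,0,0,0],
  [0,0,0,5,0],
  [0,0.4,-5,6,10],
  [0,0.8,-11,6,20],
  [0,1.7,-17,6,30],
  [0,1.7,-19,5,30],
  [0,1.7,-19,2,30],
  [0,1.7,-19,0,30],
  [0,1.7,-19,0,30],
  [1,1.7,-19,0,30],
  [1,1.7,-19,0,30],
  [1,1.7,-19,0,30],
  [1,1.7,-19,0,30],
  [1,1.7,-19,0,20],
  [1,1.7,-19,0,10],
  [1,1.7,-19,0,0],
  [1,1.7,-19,0,0],
])

```text
time_s: 27.48
ee_pos: [0.4665, 0.1538, 0.2464]
eef_rot: [-3.141, 0.002, 0.389]
force: [-5.5, -0.7, 2.5]
grip_width: 0.0508
grip_force: 40.0
```

```bash
python3 st.py
```

```text
{'time_s': np.float64(27.475), 'ee_pos': array([0.466, 0.154, 0.246]), 'eef_rot': array([-3.141e+00,  2.000e-03,  3.890e-01]), 'qpos': array([2.440e-01, 3.720e-01, 1.834e+00, 1.000e-03, 9.380e-01, 1.425e+00]), 'force': array([-5.466, -0.739,  2.526]), 'moment': array([ 0.422,  1.33 , -0.14 ]), 'grip_width': np.float64(0.051)}
```

servo_tool([
  [0,0,0,0,0],
  [0,0,0,0,0],
  [0,0,0,0,0],
  [0,0,0,5,0],
  [0,-0.4,5,6,10],
  [0,-0.8,11,6,20],
  [0,-1.7,17,6,25],
  [0,-1.7,19,5,25],
  [0,-1.7,19,2,25],
  [0,-1.7,19,0,25],
  [0,-1.7,19,0,25],
  [1,-1.7,19,0,25],
  [1,-1.7,19,0,25],
  [1,-1.7,19,0,25],
  [1,-1.7,19,0,25],
  [1,-1.7,19,0,15],
  [1,-1.7,19,0,5],
  [1,-1.7,19,0,0],
  [1,-1.7,19,0,0],
])

```text
time_s: 29.85
ee_pos: [0.4496, 0.3444, 0.2468]
eef_rot: [-3.14, -0.0, 0.391]
force: [-3.7, 7.1, -0.2]
grip_width: 0.051
grip_force: 40.0
```

servo_tool([
  [0,0,0,0,0],
  [0,0,0,0,0],
  [0,0,0,0,0],
  [0,0,0,5,0],
  [0,0.4,-5,6,10],
  [0,0.8,-11,6,20],
  [0,1.7,-17,6,25],
  [0,1.7,-19,5,25],
  [0,1.7,-19,2,25],
  [0,1.7,-19,0,25],
  [0,1.7,-19,0,25],
  [1,1.7,-19,0,25],
  [1,1.7,-19,0,25],
  [1,1.7,-19,0,25],
  [1,1.7,-19,0,25],
  [1,1.7,-19,0,15],
  [1,1.7,-19,0,5],
  [1,1.7,-19,0,0],
  [1,1.7,-19,0,0],
])

```text
time_s: 32.22
ee_pos: [0.4661, 0.1539, 0.2461]
eef_rot: [-3.14, 0.004, 0.391]
force: [-9.3, 2.6, 2.2]
grip_width: 0.0506
grip_force: 39.9
```

servo_tool([
  [0,0,0,0,0],
  [0,0,0,0,0],
  [0,0,0,0,0],
  [0,0,0,5,0],
  [0,0,2,9,0],
  [0,0,6.8,12,0],
  [0,0,6.8,12,0],
  [0,0,6.8,12,0],
  [0,0,6.8,12,0],
])

```text
time_s: 33.35
ee_pos: [0.4671, 0.2209, 0.3657]
eef_rot: [3.142, 0.002, 0.391]
force: [0.1, -0.1, -0.5]
grip_width: 0.0941
grip_force: 0.0
```

```bash
python3 jaw.py w6.png
```

```text
{'time_s': np.float64(33.35), 'ee_pos': array([0.467, 0.221, 0.366]), 'eef_rot': array([3.142e+00, 2.000e-03, 3.910e-01])}
```

View pics/r_w6.png

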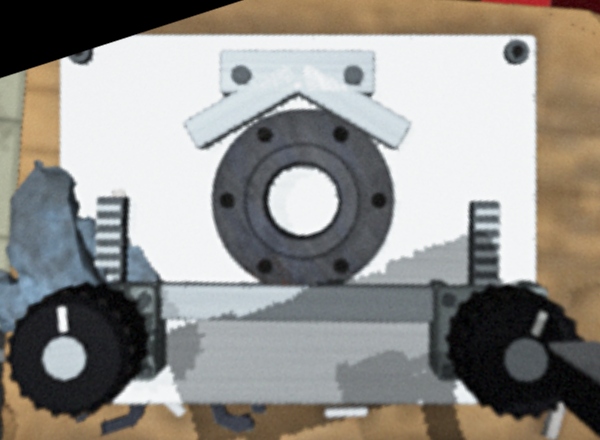

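The flange is seated in the V and the jaw touches it at row 284. The left rack top (196) is slightly ahead of the right (201). I'll measure the jaw's angle numerically.

Run:
```python
import cv2,numpy as np
g=cv2.GaussianBlur(cv2.cvtColor(cv2.imread("pics/r_w6.png"),cv2.COLOR_BGR2GRAY),(3,3),0).astype(float)
def edge(cols,r0,r1,sgn):
    d=sgn*np.diff(g[r0:r1],axis=0); y=np.array([r0+d[:,c].argmax() for c in cols]); c=np.array(cols)
    for _ in range(4):
        p=np.polyfit(c,y,1); e=abs(y-np.polyval(p,c)); k=e<max(1.2,np.median(e)*1.5); c,y=c[k],y[k]
    return np.degrees(np.arctan(p[0])).round(2),np.polyval(p,[110,300,490]).round(1),len(c)
for n,a in dict(face=(list(range(168,250))+list(range(350,425)),275,292,-1),jawback=(range(175,425),310,330,1),jawback2=(range(175,425),310,330,-1),vback=(range(225,370),45,58,-1),plate=(range(100,490),28,42,1),front=(range(180,440),395,410,-1)).items(): print(n,edge(*a))
```

```text
face (np.float64(0.58), array([280.1, 282. , 283.9]), 156)
jawback (np.float64(0.69), array([318.4, 320.7, 323. ]), 227)
jawback2 (np.float64(-0.3), array([316.4, 315.4, 314.4]), 73)
vback (np.float64(0.14), array([48.1, 48.6, 49.1]), 145)
plate (np.float64(0.0), array([34., 34., 34.]), 346)
front (np.float64(-0.0), array([402.4, 402.4, 402.4]), 209)
```

The jaw is 0.6° off, with the left end about 1.9 mm ahead. I'll back the left knob off slightly and retighten the right, then the left.

servo_tool([
  [0,-0.5,5,0,0],
  [0,-1.7,10,-2,0],
  [0,-1.7,12.2,-6,0],
  [0,-1.7,12.2,-10,0],
  [0,-1.7,12.2,-12,0],
  [0,-1.7,12.2,-12,0],
  [1,-1.7,12.2,-12,0],
  [1,-1.7,12.2,-12,0],
  [1,-1.7,12.2,-12,0],
  [1,-1.7,12.2,-12,0],
  [1,-1.7,12.2,-12,4],
  [1,-1.7,12.2,-12,7],
  [1,-1.7,12.2,-12,7],
  [0,-1.7,12.2,-12,7],
  [0,-1.7,12.2,-12,7],
  [0,-1.7,12.2,-12,7],
  [0,-1.7,12.2,-7,7],
])

```text
time_s: 35.52
ee_pos: [0.4496, 0.3433, 0.2942]
eef_rot: [3.141, 0.007, 0.514]
force: [0.0, 0.7, 0.2]
grip_width: 0.0874
grip_force: 0.0
```

servo_tool([
  [0,0.4,-5,1,8],
  [0,0.8,-11,1,15],
  [0,1.7,-17,1,23],
  [0,1.7,-19,0,23],
  [0,1.7,-19,-2,23],
  [0,1.7,-19,-5,23],
  [0,1.7,-19,-5,23],
  [1,1.7,-19,-5,23],
  [1,1.7,-19,-5,23],
  [1,1.7,-19,-5,23],
  [1,1.7,-19,-5,23],
  [1,1.7,-19,-5,13],
  [1,1.7,-19,-5,3],
  [1,1.7,-19,-5,-7],
  [1,1.7,-19,-5,-7],
  [0,1.7,-19,-5,-7],
  [0,1.7,-19,-5,-7],
  [0,1.7,-19,-5,-7],
  [0,1.7,-19,0,-7],
])

```text
time_s: 37.9
ee_pos: [0.4666, 0.1535, 0.2947]
eef_rot: [-3.141, 0.006, 0.392]
force: [1.1, -0.8, 0.1]
grip_width: 0.0876
grip_force: 0.0
```

servo_tool([
  [0,0,2,4,0],
  [0,0,6.8,7,0],
  [0,0,6.8,7,0],
  [0,0,6.8,7,0],
  [0,0,6.8,7,0],
])

```text
time_s: 38.52
ee_pos: [0.4671, 0.2209, 0.3657]
eef_rot: [3.142, 0.002, 0.391]
force: [1.0, -0.3, -0.4]
grip_width: 0.0938
grip_force: 0.0
```

```bash
cat > edge.py <<'E'
import cv2,numpy as np,sys
g=cv2.GaussianBlur(cv2.cvtColor(cv2.imread("pics/r_"+sys.argv[1]),cv2.COLOR_BGR2GRAY),(3,3),0).astype(float)
def edge(cols,r0,r1,sgn):
    d=sgn*np.diff(g[r0:r1],axis=0); y=np.array([r0+d[:,c].argmax() for c in cols]); c=np.array(cols)
    for _ in range(4):
        p=np.polyfit(c,y,1); e=abs(y-np.polyval(p,c)); k=e<max(1.2,np.median(e)*1.5); c,y=c[k],y[k]
    return np.degrees(np.arctan(p[0])).round(2),np.polyval(p,[110,300,490]).round(1),len(c)
for n,a in dict(face=(list(range(168,250))+list(range(350,425)),273,294,-1),jawback=(range(175,425),310,330,1),vback=(range(225,370),45,58,-1),plate=(range(100,490),28,42,1),front=(range(180,440),395,410,-1)).items(): print(n,*edge(*a))
r=[g[150:300,c].mean(1) for c in(slice(104,120),slice(477,493))]
print("rack tops",[150+int(np.argmin(np.diff(x)[:80])) for x in r])
E
python3 edge.py w6.png; python3 jaw.py w7.png; python3 edge.py w7.png
```

```text
face 0.58 [280.1 282.  283.9] 156
jawback 0.69 [318.4 320.7 323. ] 227
vback 0.14 [48.1 48.6 49.1] 145
plate 0.0 [34. 34. 34.] 346
front -0.0 [402.4 402.4 402.4] 209
rack tops [196, 200]
{'time_s': np.float64(38.525), 'ee_pos': array([0.467, 0.221, 0.366]), 'eef_rot': array([3.142e+00, 2.000e-03, 3.910e-01])}
face 0.27 [282.6 283.5 284.4] 157
jawback 0.35 [320.8 321.9 323.1] 214
vback 0.18 [48.  48.6 49.2] 145
plate 0.01 [34. 34. 34.] 346
front -0.17 [402.8 402.2 401.6] 216
rack tops [199, 200]
```

Run:
```python
import cv2,numpy as np
for f in("w5","w6","w7"):
    im=cv2.imread(f"pics/r_{f}.png");g=cv2.cvtColor(im,cv2.COLOR_BGR2GRAY);out=[]
    for cx,cy in((65,358),(527,358)):
        Y,X=np.mgrid[:440,:600];r=np.hypot(X-cx,Y-cy)
        m=(r>28)&(r<50)&(g>120)&(X<555); n,l,st,ce=cv2.connectedComponentsWithStats(m.astype(np.uint8))
        k=[i for i in range(1,n) if 30<st[i,4]<500]
        out.append([(int(np.degrees(np.arctan2(ce[i][0]-cx,cy-ce[i][1]))),int(st[i,4])) for i in k])
    ds=g[:,295:312].mean(1);d=np.diff(ds)
    print(f,out,"disc top",100+np.argmin(d[100:130]),"hub hole",[150+np.argmax(d[150:190]),200+np.argmin(d[200:250])])
```

```text
w5 [[(-44, 215)], [(-50, 149)]] disc top 115 hub hole [np.int64(175), np.int64(241)]
w6 [[(-4, 214)], [(19, 108)]] disc top 108 hub hole [np.int64(167), np.int64(234)]
w7 [[(-9, 212)], [(45, 42)]] disc top 108 hub hole [np.int64(167), np.int64(234)]
```

Run:
```python
import cv2,numpy as np
for f in("w5","w6","w7"):
    g=cv2.cvtColor(cv2.imread(f"pics/r_{f}.png"),cv2.COLOR_BGR2GRAY)
    for c in(180,270,303,336,410): print(f,c,*g[272:332:2,c-1:c+2].mean(1).astype(int))
    # disc outline: leftmost/rightmost dark extents per row
    print([(r,int(np.argmax(g[r,180:300]<110))+180,420-int(np.argmax(g[r,420:310:-1]<110))) for r in range(120,290,20)])
```

```text
w5 180 244 244 243 243 243 244 243 244 242 241 240 241 243 237 182 108 126 190 206 201 181 173 171 168 174 178 177 177 167 127
w5 270 27 33 39 41 49 63 71 73 67 81 148 226 247 249 238 162 92 92 115 121 116 116 113 114 115 114 115 116 117 116
w5 303 83 85 86 85 80 74 75 72 54 39 38 35 42 82 125 116 79 82 110 118 119 117 116 115 116 114 113 116 116 113
w5 336 27 25 26 37 56 64 49 36 37 48 86 129 159 168 161 134 85 78 105 115 116 116 116 115 115 116 118 118 118 118
w5 410 167 164 164 169 170 173 170 169 169 165 162 164 165 169 170 160 122 81 84 109 115 114 115 116 114 116 114 117 114 117
[(120, 247, 346), (140, 213, 380), (160, 226, 379), (180, 217, 387), (200, 213, 391), (220, 214, 390), (240, 219, 386), (260, 230, 375), (280, 250, 358)]
w6 180 243 243 245 247 235 143 116 173 203 207 205 202 202 201 201 200 201 206 201 200 201 195 173 172 210 240 225 174 129 125
w6 270 50 64 74 74 70 68 85 147 197 210 206 204 202 203 201 197 180 142 119 114 117 114 114 107 121 153 170 168 169 170
w6 303 83 78 74 70 66 64 77 116 153 138 124 117 112 113 116 117 116 118 120 120 120 116 113 111 123 150 169
[... 472 characters left out ...]
2 200 200 201 204 205 205 208 195 181 170 171 204 220 176 131 125
w7 270 51 63 74 76 74 65 64 97 156 180 203 206 203 202 201 195 178 143 116 113 115 115 114 112 113 135 163 173 168 169
w7 303 81 76 74 70 68 68 68 79 115 129 125 117 115 114 115 117 117 120 116 120 119 117 114 113 115 130 160 173 170 170
w7 336 55 70 72 65 48 34 37 61 95 115 118 117 117 116 114 115 115 118 119 118 118 117 115 115 106 121 158 170 172 171
w7 410 169 165 165 169 174 166 127 85 84 107 113 114 115 116 115 114 116 117 116 119 117 114 115 113 109 122 154 170 177 173
[(120, 248, 345), (140, 213, 380), (160, 222, 383), (180, 215, 390), (200, 213, 392), (220, 215, 390), (240, 223, 383), (260, 236, 369), (280, 261, 348)]
```

servo_tool([
  [0,-0.5,5,0,0],
  [0,-1.7,10,-2,0],
  [0,-1.7,12.2,-6,0],
  [0,-1.7,12.2,-10,0],
  [0,-1.7,12.2,-12,0],
  [0,-1.7,12.2,-12,0],
  [1,-1.7,12.2,-12,0],
  [1,-1.7,12.2,-12,0],
  [1,-1.7,12.2,-12,0],
  [1,-1.7,12.2,-12,0],
  [1,-1.7,12.2,-12,4],
  [1,-1.7,12.2,-12,8],
  [1,-1.7,12.2,-12,8],
  [0,-1.7,12.2,-12,8],
  [0,-1.7,12.2,-12,8],
  [0,-1.7,12.2,-12,8],
  [0,-1.7,12.2,-7,8],
])

```text
time_s: 40.7
ee_pos: [0.4496, 0.3433, 0.2942]
eef_rot: [3.141, 0.007, 0.531]
force: [0.5, 0.7, 0.8]
grip_width: 0.0874
grip_force: 0.0
```

servo_tool([
  [0,0.4,-5,1,8],
  [0,0.8,-11,1,15],
  [0,1.7,-17,1,22],
  [0,1.7,-19,0,22],
  [0,1.7,-19,-2,22],
  [0,1.7,-19,-5,22],
  [0,1.7,-19,-5,22],
  [1,1.7,-19,-5,22],
  [1,1.7,-19,-5,22],
  [1,1.7,-19,-5,22],
  [1,1.7,-19,-5,22],
  [1,1.7,-19,-5,12],
  [1,1.7,-19,-5,2],
  [1,1.7,-19,-5,-8],
  [1,1.7,-19,-5,-8],
  [0,1.7,-19,-5,-8],
  [0,1.7,-19,-5,-8],
  [0,1.7,-19,-5,-8],
  [0,1.7,-19,0,-8],
])

```text
time_s: 43.08
ee_pos: [0.4666, 0.1535, 0.2948]
eef_rot: [-3.141, 0.006, 0.392]
force: [1.3, 0.3, 0.0]
grip_width: 0.088
grip_force: 0.0
```

servo_tool([
  [0,0,2,4,0],
  [0,0,6.8,7,0],
  [0,0,6.8,7,0],
  [0,0,6.8,7,0],
  [0,0,6.8,7,0],
])

```text
time_s: 43.7
ee_pos: [0.4671, 0.2209, 0.3657]
eef_rot: [3.142, 0.002, 0.391]
force: [0.9, 0.1, 0.5]
grip_width: 0.094
grip_force: 0.0
```

```bash
python3 jaw.py w8.png; python3 edge.py w8.png
```

```text
{'time_s': np.float64(43.7), 'ee_pos': array([0.467, 0.221, 0.366]), 'eef_rot': array([3.142e+00, 2.000e-03, 3.910e-01])}
face -0.37 [285.7 284.4 283.2] 157
jawback -0.15 [323.4 322.9 322.4] 203
vback 0.1 [48.4 48.7 49.1] 145
plate 0.0 [34. 34. 34.] 346
front -0.12 [402.6 402.2 401.8] 223
rack tops [202, 199]
```

servo_tool([
  [0,-0.5,5,0,10],
  [0,-1.7,10,-2,20],
  [0,-1.7,12.2,-6,20],
  [0,-1.7,12.2,-10,20],
  [0,-1.7,12.2,-12,20],
  [0,-1.7,12.2,-12,20],
  [1,-1.7,12.2,-12,20],
  [1,-1.7,12.2,-12,20],
  [1,-1.7,12.2,-12,20],
  [1,-1.7,12.2,-12,20],
  [1,-1.7,12.2,-12,10],
  [1,-1.7,12.2,-12,0],
  [1,-1.7,12.2,-12,0],
  [0,-1.7,12.2,-12,0],
  [0,-1.7,12.2,-12,0],
  [0,-1.7,12.2,-12,0],
  [0,-1.7,12.2,-7,0],
])

```text
time_s: 45.88
ee_pos: [0.4497, 0.3433, 0.2942]
eef_rot: [3.14, 0.007, 0.392]
force: [0.3, 0.2, 0.6]
grip_width: 0.0878
grip_force: 0.0
```

servo_tool([
  [0,0.4,-5,5,0],
  [0,1.7,-12.2,7,0],
  [0,1.7,-12.2,7,0],
  [0,1.7,-12.2,7,0],
  [0,1.7,-12.2,7,0],
])

```text
time_s: 46.5
ee_pos: [0.4669, 0.2226, 0.3659]
eef_rot: [-3.141, 0.001, 0.392]
force: [-0.3, 0.1, 0.1]
grip_width: 0.0939
grip_force: 0.0
```

```bash
python3 jaw.py w9.png; python3 edge.py w9.png
cat > mk.py <<'E'
import cv2,numpy as np
for f in("w7","w8","w9","w10"):
    im=cv2.imread(f"pics/r_{f}.png")
    if im is None: break
    g=cv2.cvtColor(im,cv2.COLOR_BGR2GRAY);out=[]
    for cx,cy in((65,358),(527,358)):
        Y,X=np.mgrid[:440,:600];r=np.hypot(X-cx,Y-cy)
        m=(r>28)&(r<50)&(g>120)&(X<555); n,l,st,ce=cv2.connectedComponentsWithStats(m.astype(np.uint8))
        out.append([(int(np.degrees(np.arctan2(ce[i][0]-cx,cy-ce[i][1]))),int(st[i,4])) for i in range(1,n) if 30<st[i,4]<500])
    d=np.diff(g[:,295:312].mean(1)); print(f,out,"hole",[150+np.argmax(d[150:190]),200+np.argmin(d[200:250])])
E
python3 mk.py
```

```text
{'time_s': np.float64(46.5), 'ee_pos': array([0.467, 0.223, 0.366]), 'eef_rot': array([-3.141e+00,  1.000e-03,  3.920e-01])}
face 0.6 [279.7 281.7 283.7] 157
jawback 0.54 [318.6 320.4 322.2] 234
vback 0.1 [48.3 48.7 49. ] 145
plate -0.0 [34. 34. 34.] 349
front -0.08 [402.5 402.3 402. ] 228
rack tops [196, 200]
w7 [[(-9, 212)], [(45, 42)]] hole [np.int64(167), np.int64(234)]
w8 [[(-15, 210)], []] hole [np.int64(166), np.int64(234)]
w9 [[(0, 201)], []] hole [np.int64(166), np.int64(234)][ WARN:0@0.054] global loadsave.cpp:275 findDecoder imread_('pics/r_w10.png'): can't open/read file: check file path/integrity
```

servo_tool([
  [0,-0.1,-3,0,10],
  [0,-0.1,-6.8,-2,20],
  [0,-0.1,-6.8,-6,30],
  [0,-0.1,-6.8,-10,30],
  [0,-0.1,-6.8,-12,30],
  [0,-0.1,-6.8,-12,30],
  [1,-0.1,-6.8,-12,30],
  [1,-0.1,-6.8,-12,30],
  [1,-0.1,-6.8,-12,30],
  [1,-0.1,-6.8,-12,30],
  [1,-0.1,-6.8,-12,20],
  [1,-0.1,-6.8,-12,10],
  [1,-0.1,-6.8,-12,0],
  [1,-0.1,-6.8,-12,0],
  [0,-0.1,-6.8,-12,0],
  [0,-0.1,-6.8,-12,0],
  [0,-0.1,-6.8,-12,0],
  [0,-0.1,-6.8,-7,0],
])

```text
time_s: 48.8
ee_pos: [0.4656, 0.1535, 0.2948]
eef_rot: [-3.141, 0.006, 0.392]
force: [-0.3, 1.0, 0.8]
grip_width: 0.0875
grip_force: 0.0
```

servo_tool([
  [0,0.1,2,4,0],
  [0,0.1,6.8,7,0],
  [0,0.1,6.8,7,0],
  [0,0.1,6.8,7,0],
  [0,0.1,6.8,7,0],
])

```text
time_s: 49.42
ee_pos: [0.4671, 0.2209, 0.3657]
eef_rot: [3.142, 0.002, 0.391]
force: [-0.8, -0.4, -0.1]
grip_width: 0.0939
grip_force: 0.0
```

```bash
python3 jaw.py w10.png; python3 edge.py w10.png; python3 mk.py
python3 - <<'E'
import cv2,numpy as np
g=cv2.cvtColor(cv2.imread("pics/r_w10.png"),cv2.COLOR_BGR2GRAY)
for c in(180,270,303,336,410): print(c,*g[272:332:2,c-1:c+2].mean(1).astype(int))
print([(r,int(np.argmax(g[r,180:300]<110))+180,420-int(np.argmax(g[r,420:310:-1]<110))) for r in range(160,290,20)])
E
```

```text
{'time_s': np.float64(49.425), 'ee_pos': array([0.467, 0.221, 0.366]), 'eef_rot': array([3.142e+00, 2.000e-03, 3.910e-01])}
face 0.51 [280.3 282.  283.7] 157
jawback 0.6 [318.7 320.6 322.6] 232
vback 0.06 [48.5 48.7 48.9] 145
plate 0.0 [34. 34. 34.] 346
front -0.07 [402.5 402.3 402.1] 241
rack tops [196, 200]
w7 [[(-9, 212)], [(45, 42)]] hole [np.int64(167), np.int64(234)]
w8 [[(-15, 210)], []] hole [np.int64(166), np.int64(234)]
w9 [[(0, 201)], []] hole [np.int64(166), np.int64(234)]
w10 [[(-1, 205)], []] hole [np.int64(167), np.int64(234)]
180 244 245 245 247 237 148 113 171 203 208 204 204 204 202 201 201 203 203 200 201 203 197 173 168 208 241 227 174 132 124
270 51 66 71 73 72 68 85 140 196 211 205 201 202 201 201 197 181 143 117 116 120 115 109 107 121 152 169 173 170 170
303 80 76 73 74 68 65 77 119 154 141 125 115 114 115 117 117 115 120 118 118 118 117 116 115 120 150 171 171 168 170
336 59 73 76 67 44 39 49 85 110 117 117 118 117 114 116 113 117 120 119 119 118 118 115 110 110 147 169 172 170 170
410 167 165 163 168 176 161 110 81 93 108 116 118 116 117 116 115 115 117 118 119 117 115 113 110 110 131 167 175 172 171
[(160, 222, 383), (180, 215, 390), (200, 213, 392), (220, 215, 390), (240, 223, 383), (260, 236, 369), (280, 260, 348)]
```

```bash
python3 -c "
from station import ctrl
print(ctrl.hand_in())"
```

```text
the job is handed in; nothing more can be done
None
```

I handed the job in at about 49 s, with no verdict shown: the flange lies hub up in the V, clamped with both knobs turned until their clutches appeared to slip, the jaw is square to about 0.5° (left end about 1.7 mm ahead), and the bearing ring was never touched.

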